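Open the taller push-to-open dish cabinet

ROBOT

A 7-joint arm with a two-finger parallel gripper is mounted at the origin on a cart in front of the work surface, level with it; the furniture and walls round the work are solid. World frame = base frame: x ahead of the robot, y to its left, z up, the work surface at z = 0. Lengths are in m, angles in rad, forces in N, time in s.
With the tool pointing down it reaches from about 0.35 to 0.9 m from the base axis. Payload 8.1 kg.
Tool frame: the origin (TCP) lies where the fingers leave the gripper's body, on its centre line; the fingertips stand 66 mm ahead of it and the grasp point (between the pads) lies 47 mm ahead of it (arm.tip_reach is the distance from the TCP to the fingertips, in m); z points along the fingers, y is the direction in which the jaws open and shut (so a half turn about z gives the same grasp; the last joint's range is limited). The gripper opens to 92 mm and grips with 3 to 60 N. Pads are 19 mm wide; open, the fingers measure 130 mm over their backs; the gripper's body (75 mm by 190 mm) begins 47 mm behind the grasp point.
Start: joints at [-1.414, 0.434, 0.025, 1.573, -0.012, 1.134, -0.075], TCP at [0.161, 0.604, 0.292] pointing down, gripper open.
Joint ranges: [-2.62, 2.62], [-0.44, 2.09], [-1.27, 1.32], [0.08, 2.57], [-1.32, 4.46], [0.12, 2], [-2.74, 2.74]. Speed limits (rad/s): [2.22, 2.22, 3.01, 3.01, 3.14, 3.14, 3.14].

INTERFACE

Orientations are given as a rotation vector (axis times angle).
In Python, from cell import arm gives the robot as it stands.
- The arm moves only by the tool carry_out, never from a script. Its argument "plan" is a list of rows, each a list of 5 numbers: the shift along the world's x, y, z in cm, then the turn about the world's z in rad, then the finger opening in cm, from 0 to 9.18. In form: [[tx, ty, tz, spin, fingers], ...]. A call has 1 to 20 rows; each row is the pose to reach, as a shift and turn from the pose measured when the call began; what a row does not reach only later rows make up. A row lasts 1/10 s, in which the tool goes at most 50 mm and 8.59 degrees, less where a joint would pass 70% of its speed; a pose out of reach is approached as far as the arm can. A call with a gripper value outside its range is refused whole. The fingers move at their own pace and stop on an object; "squeeze" is the grip in N (left out, the last holds). Time passes only in rows, so rows that repeat a pose let the fingers close. It gives the time, the measured TCP pose, the force and the opening at its end, in the units of the state.
- arm.observe(): the state, without advancing time (a new reading comes with each control period).
- arm.get_image(name): name is "scene" or "top" or "wrist"; returns (picture, depth): 420x560x3 uint8, red, green, blue; 420x560 float32, m along the optical axis (not along the pixel's ray), 0 where there is no reading.
- arm.get_calibration(name): a dict with "intrinsics" (3x3 intrinsics, pixels), "rvec" (rotation vector, rad) and "tvec" (3), from world to camera coordinates, as OpenCV has them; the wrist camera has in their place "tool_from_camera" (4x4, takes a point from camera to tool coordinates, whose origin is the TCP and whose axes are the flange's). Camera axes: x right, y down, z forward; pixel columns grow to the right and rows downward; lengths in m; the calibration is good to about 2 mm. A picture is of the moment at which its call begins: read the wrist's pose just before it. get_calibration takes no time and is no camera call.
- arm.sign_off(): hands the job in, once; it reports no verdict.
The state is a dict: "clock": time; "joints": joint angles; "dq": joint speeds; "joint_efforts": joint torques, N m; "position": TCP position; "ee_rot": TCP orientation; "force": force on the tool from outside, world axes, zero at the start; "ft_torque": the same for the moment, N m; "width": opening from 0.0 (shut) to 1.0 (fully open).
Only numpy, scipy, OpenCV 4.12 (cv2) and the standard library are available. Lean on these libraries where they do the work, as an engineer would, in place of code of your own. Each camera call takes 0.05 s, during which the arm holds its last target. There are 200 camera calls.

TASK

Two small handleless cabinets stand side by side on the worktop. Press the door of the taller one inward near its free edge so that its spring catch lets go and pops it ajar, then swing that door wide open, about square to its cabinet, and leave it there; keep the lower cabinet's door shut and do not shift the cup and the apple.

Things in the scene. Friction and masses are not known exactly. Their poses are not given: they have to be found in the camera images.
- tall: The taller cabinet: grey, 146 mm wide (y), 135 mm deep (x), 185 mm high, with a plain smooth white door in front and no handle. Origin: centre of its underside, 12 mm above the worktop (on a plinth); x points from its front to its back, y to its left, z up. May stand left or right of the lower one.
- low: The lower cabinet, to be left shut: as the taller one, but 135 mm high and with six louvre bars on its door. Origin: centre of its underside; same axes.
- tall_push (a point): Where to press: on the front face of the taller cabinet's door, 105 mm from the hinge, 29 mm from the free edge, 35 mm below the door's top. Moves with the door: x points into the door, y towards its hinge, z up. About 5 N and 5 mm of travel free the catch (stop at 6.5 mm); as the finger backs off, a spring pushes the door out. The catch does not take hold again.
- tall_hinge (a point): Upright hinge axis of the taller cabinet's door: the door's left edge as the robot sees it, in the plane of the shut door's front face (flush with the side walls), at the height of the cabinet's top (197 mm above the worktop). Fixed to the cabinet; x to its back, y to its left, z up. Door: 134 mm wide, 14 mm thick, its top level with the cabinet's top.
- tall_door (a joint): Angle of the taller cabinet's door, rad: 0 shut, negative pressed in (stop -0.062), about 0.55 popped ajar (some 60 mm free behind its right edge for a finger let down from above), 1.57 square to the cabinet, stop 1.75. Opening swings the right edge towards the robot and round to the left. Light friction holds it where it is left; catch parts inside lie over 85 mm below its top.
- low_door (a joint): Angle of the lower cabinet's door, rad: 0 shut. It has the same kind of catch and must stay shut
- cup_center (a point): Bystander: centre (36 mm up) of a cup of white powder with a red lid, 62 mm across, 73 mm high, standing loose on the worktop
- apple_center (a point): Bystander: centre (37 mm up) of a loose red apple, about 75 mm across, on the worktop

How it is judged:
By the outcome, as a careful person would: the job done as asked, in the order asked, and still so for the second after the job is handed in, with the robot touching nothing.
It also fails if it takes over 42 s, if anything falls off the work surface, if the arm or the gripper's body presses on something with over 40 N, if the wrist force passes 120 N, or if a joint passes its speed limit or range.

## Working session

There is one attempt and no reset: what is moved stays moved. The work goes in short steps, Python scripts to look and compute and a tool call to move; the robot and the scene stay as the last step left them, time stands still between calls to the robot, and variables do not carry over. Pictures are saved under pics/ and viewed, about 8 in all and at most 12, crops included, and the job is handed in when it is done.

Besides the shell and the picture viewer there is one more tool, called after "Call:" in YAML: its name, and indented under it one key for each argument. carry_out: Moves the arm, as the interface text tells. Its arguments: {"type":"object","properties":{"plan":{"type":"array"},"squeeze":{"type":"number"}},"required":["plan"]}

```bash
mkdir -p pics; ls; cat > h.py <<'E'
import numpy as np, cv2
from cell import arm
def cam(n):
    c=arm.get_calibration(n); K=np.array(c["intrinsics"])
    if n=="wrist":
        s=arm.observe(); T=np.eye(4); T[:3,:3]=cv2.Rodrigues(np.array(s["ee_rot"],float))[0]; T[:3,3]=s["position"]
        return K,T@np.array(c["tool_from_camera"])
    T=np.eye(4); T[:3,:3]=cv2.Rodrigues(np.array(c["rvec"],float))[0]; T[:3,3]=np.ravel(c["tvec"])
    return K,np.linalg.inv(T)
def cloud(n):
    K,T=cam(n); im,d=arm.get_image(n)
    v,u=np.mgrid[:420,:560]
    P=np.stack([(u-K[0,2])/K[0,0]*d,(v-K[1,2])/K[1,1]*d,d],-1)
    W=P@T[:3,:3].T+T[:3,3]; W[d==0]=np.nan
    return im,W
E
python3 - <<'E'
from h import *
for n in("scene","top"):
    im,W=cloud(n); cv2.imwrite(f"pics/{n}0.png",im[...,::-1]); np.savez(f"{n}0.npz",im=im,W=W)
    print(n,cam(n)[1].round(3).tolist())
s=arm.observe();print(s)
E
```

```text
pics
scene [[0.138, 0.507, -0.851, 1.316], [0.99, -0.093, 0.106, -0.314], [-0.025, -0.857, -0.515, 0.63], [0.0, 0.0, 0.0, 1.0]]
top [[-0.019, -0.777, 0.629, -0.152], [-1.0, 0.022, -0.003, -0.229], [-0.011, -0.629, -0.777, 0.953], [0.0, 0.0, 0.0, 1.0]]
{'clock': 0.1, 'joints': array([-1.41361868,  0.43511863,  0.02496202,  1.57398692, -0.01161318,
        1.13401848, -0.07510404]), 'dq': array([ 0.00034519, -0.00086631,  0.00132564, -0.00243086, -0.00056205,
        0.00013414,  0.00014998]), 'joint_efforts': array([ 3.79429024e-03, -6.69128036e+01,  9.88271087e-01, -3.15144145e+01,
       -6.05973601e-02,  3.74936115e-02,  6.79178083e-05]), 'position': array([0.16048044, 0.60366763, 0.29155222]), 'ee_rot': array([-4.07008490e-01, -3.11504378e+00,  2.17478907e-03]), 'force': array([-0.20582688, -0.36053086,  0.79570628]), 'ft_torque': array([ 0.01725239, -0.0277392 , -0.03994653]), 'width': 0.9970159515180493}
```

View pics/scene0.png

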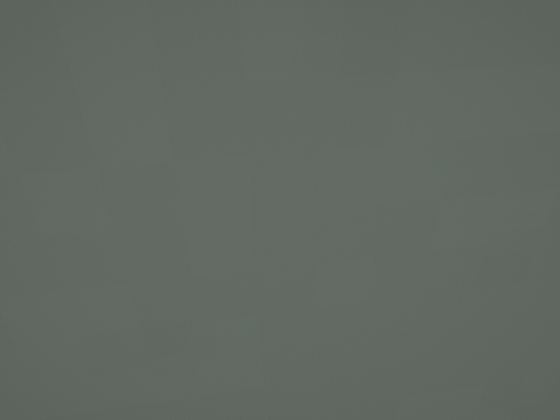

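View pics/top0.png

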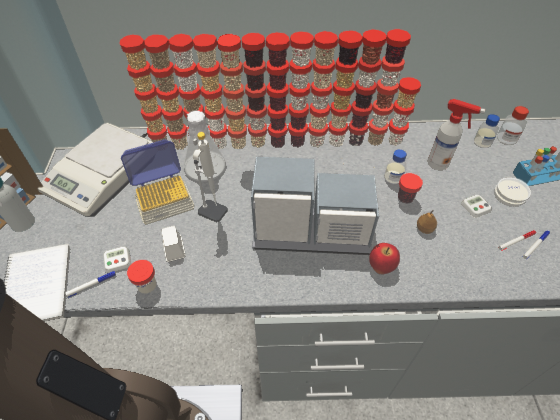

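The scene camera shows only a blank grey surface. The top view shows the tall cabinet (about 253-313, 160-245), with the louvred low one to its right (318-376, 178-245). The apple is at (385,257). There are red-lid jars at (142,277) and (408,188).

```bash
python3 - <<'E'
from h import *
z=np.load("top0.npz"); im,W=z["im"],z["W"]
for u,v in [(258,165),(310,165),(258,190),(285,190),(311,190),(262,215),(285,215),(304,215),(285,235),(262,235),(304,235),(325,208),(370,208),(345,200),(345,230),(385,257),(142,270),(408,185),(212,212),(172,240),(200,160),(285,270),(230,235),(115,258)]:
    print(u,v,W[v,u].round(3))
# front plane of tall door
m=np.zeros((420,560),bool); m[205:238,262:304]=1
P=W[m]; P=P[np.isfinite(P).all(1)]
A=np.c_[P[:,1:],np.ones(len(P))]; c=np.linalg.lstsq(A,P[:,0],rcond=None)[0]; print("plane x=ay+bz+c",c, (A@c-P[:,0]).std())
# top of tall
T=(abs(W[...,2]-.197)<.008); T[:, :245]=0; T[:,320:]=0; T[:150]=0;T[230:]=0
Q=W[T]; print(len(Q),Q[:,2].mean(), cv2.minAreaRect((Q[:,:2]*1000).astype(np.float32)))
T=(abs(W[...,2]-.147)<.008); T[:, :318]=0; T[:,380:]=0; T[:170]=0;T[230:]=0
Q=W[T]; print(len(Q),Q[:,2].mean(), cv2.minAreaRect((Q[:,:2]*1000).astype(np.float32)))
cv2.imwrite("pics/crop0.png",cv2.resize(im[145:285,230:430,::-1],(800,560),interpolation=cv2.INTER_CUBIC))
E
```

```text
258 165 [ 0.609 -0.203  0.197]
310 165 [ 0.604 -0.33   0.198]
258 190 [ 0.528 -0.203  0.195]
285 190 [ 0.526 -0.266  0.196]
311 190 [ 0.523 -0.326  0.197]
262 215 [ 0.504 -0.21   0.131]
285 215 [ 0.5   -0.265  0.135]
304 215 [ 0.495 -0.311  0.139]
285 235 [ 0.499 -0.266  0.054]
262 235 [ 0.505 -0.208  0.047]
304 235 [ 0.495 -0.314  0.057]
325 208 [ 0.605 -0.381  0.029]
370 208 [ 0.504 -0.468  0.149]
345 200 [ 0.534 -0.413  0.145]
345 230 [ 0.484 -0.413  0.089]
385 257 [ 0.415 -0.503  0.07 ]
142 270 [0.394 0.076 0.071]
408 185 [ 0.644 -0.607  0.073]
212 212 [ 0.611 -0.068  0.015]
172 240 [0.487 0.019 0.059]
200 160 [ 0.61  -0.063  0.217]
285 270 [ 0.429 -0.264 -0.002]
230 235 [ 0.542 -0.12  -0.   ]
115 258 [0.466 0.171 0.015]
plane x=ay+bz+c [ 0.08505698 -0.00065285  0.52195985] 0.001205042594542307
2465 0.19642605159549756 ((566.8154296875, -263.3569030761719), (146.43836975097656, 139.9903564453125), 85.3985595703125)
2370 0.14662018827719012 ((553.2998046875, -420.4554443359375), (143.62921142578125, 141.0250244140625), 84.89875030517578)
```

View pics/crop0.png

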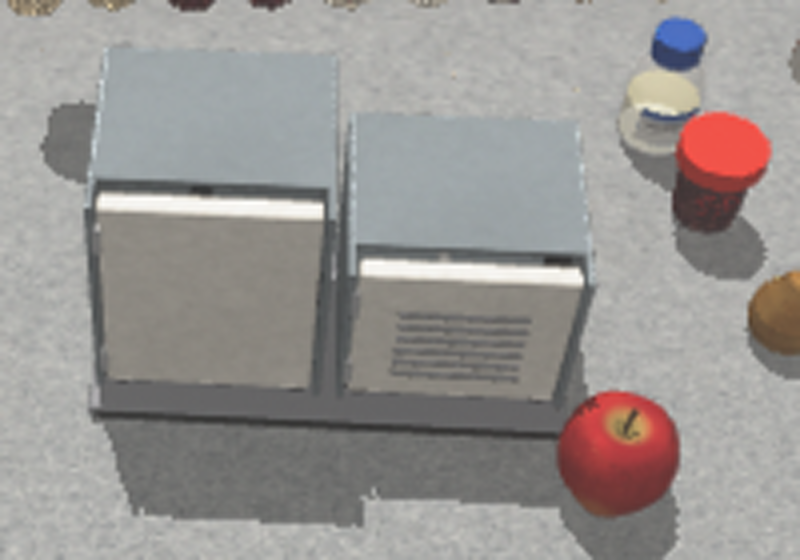

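Call:
carry_out:
  plan:
    - [4,-4,0,0.1,0]
    - [8,-8,0,0.177,0]
    - [11,-11,0,0.177,0]
    - [15,-15,0,0.177,0]
    - [18,-19,0,0.177,0]
    - [21,-22,0,0.177,0]
    - [24,-26,0,0.177,0]
    - [25,-31,0,0.177,0]
    - [25,-36,0,0.177,0]
    - [25,-41,0,0.177,0]
    - [25,-46,0,0.177,0]
    - [25,-51,0,0.177,0]
    - [25,-56,0,0.177,0]
    - [25,-61,0,0.177,0]
    - [25,-66,0,0.177,0]
    - [25,-71,0,0.177,0]
    - [25,-76,0,0.177,0]
    - [25,-81,0,0.177,0]
    - [25,-86,0,0.177,0]
    - [25,-90,0,0.177,0]
  squeeze: 10

```text
clock: 2.1
position: [0.4099, -0.2986, 0.2915]
ee_rot: [0.131, 3.139, -0.003]
force: [1.1, 0.9, 0.5]
width: 0.002
```

Call:
carry_out:
  plan:
    - [0,0.3,-3,0,0]
    - [0,0.3,-6.8,0,0]
    - [2,0.3,-6.8,0,0]
    - [5,0.3,-6.8,0,0]
    - [5,0.3,-6.8,0,0]

```text
clock: 2.6
position: [0.4633, -0.2947, 0.2229]
ee_rot: [0.125, 3.138, -0.003]
force: [-0.7, 0.6, 0.1]
width: 0.006
```

```bash
python3 - <<'E'
from h import *
im,W=cloud("top"); a=im[120:280,200:440,::-1]
K,T=cam("wrist"); w,d=arm.get_image("wrist"); print(T.round(3).tolist())
cv2.imwrite("pics/c1.png",np.vstack([cv2.resize(a,(450,300)),cv2.resize(w[...,::-1],(450,300))]))
print(arm.observe()["force"],arm.observe()["position"])
E
```

```text
[[0.08, 0.958, 0.276, 0.387], [0.997, -0.077, -0.023, -0.288], [-0.001, 0.277, -0.961, 0.315], [0.0, 0.0, 0.0, 1.0]]
[ 0.08764601 -0.50650467 -0.33908388] [ 0.45993221 -0.29542205  0.22301549]
```

View pics/c1.png

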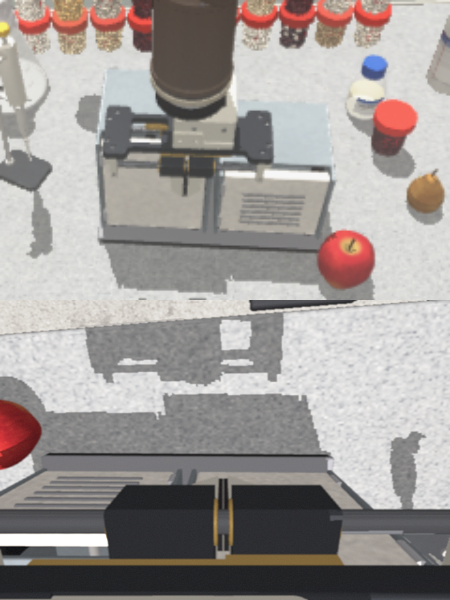

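The closed fingers hang in front of the tall door. They look like two wide black blocks with a narrow tip below, at about (187,165-190) in the crop. I'll measure their shape from depth before pressing.

```bash
python3 - <<'E'
from h import *
im,W=cloud("top"); p=arm.observe()["position"]
ex=np.array([.9966,-.083]); ey=np.array([.083,.9966])
D=W-p; X=D[...,:2]@ex; Y=D[...,:2]@ey; Z=D[...,2]
m=(abs(X)<.06)&(abs(Y)<.11)&(Z<.03)&(Z>-.075)&(X<.035)
for lo in np.arange(-.075,.03,.008):
    k=m&(Z>=lo)&(Z<lo+.008)
    if k.sum()>2: print(round(lo,3),k.sum(),"X",np.percentile(X[k],[2,50,98]).round(3),"Y",np.percentile(Y[k],[2,50,98]).round(3))
E
```

```text
-0.075 4 X [-0.004  0.034  0.035] Y [-0.057  0.032  0.082]
-0.067 12 X [-0.011 -0.01  -0.007] Y [-0.007 -0.     0.01 ]
-0.059 28 X [-0.012 -0.011  0.02 ] Y [-0.012  0.002  0.059]
-0.051 38 X [-0.013 -0.011  0.034] Y [-0.015  0.     0.049]
-0.043 37 X [-0.012 -0.01   0.004] Y [-0.016  0.003  0.026]
-0.035 30 X [-0.012 -0.011 -0.009] Y [-0.017 -0.002  0.017]
-0.027 8 X [-0.01  -0.008  0.005] Y [-0.001  0.     0.002]
-0.003 14 X [-0.038 -0.036 -0.025] Y [-0.085  0.008  0.086]
0.005 102 X [-0.038 -0.035  0.024] Y [-0.083  0.007  0.085]
0.013 293 X [-0.038 -0.03   0.027] Y [-0.079  0.008  0.081]
0.021 265 X [-0.038 -0.028  0.018] Y [-0.084  0.009  0.088]
0.029 13 X [-0.037 -0.023  0.02 ] Y [-0.089  0.011  0.056]
```

Call:
carry_out:
  plan:
    - [1.2,-0.1,0,0,0]
    - [2.0,-0.1,0,0,0]
    - [2.4,-0.2,0,0,0]
    - [2.6,-0.2,0,0,0]
    - [2.7,-0.2,0,0,0]

```text
clock: 3.25
position: [0.486, -0.2977, 0.2231]
ee_rot: [-0.131, -3.137, 0.002]
force: [-2.2, 0.3, 1.1]
width: 0.004
```

Call:
carry_out:
  plan:
    - [0.1,0,0,0,0]
    - [0.2,0,0,0,0]
    - [0.3,0,0,0,0]
    - [0.3,0,0,0,0]

```text
clock: 3.65
position: [0.4884, -0.2979, 0.2231]
ee_rot: [-0.132, -3.136, 0.002]
force: [-4.4, -0.5, 1.0]
width: 0.005
```

Call:
carry_out:
  plan:
    - [0.1,0,0,0,0]
    - [0.2,0,0,0,0]
    - [0.3,0,0,0,0]
    - [0.3,0,0,0,0]

```text
clock: 4.05
position: [0.4911, -0.298, 0.223]
ee_rot: [-0.132, -3.136, 0.002]
force: [-4.9, 0.2, 2.5]
width: 0.002
```

Call:
carry_out:
  plan:
    - [0.1,0,0,0,0]
    - [0.15,0,0,0,0]
    - [0.15,0,0,0,0]

```text
clock: 4.35
position: [0.492, -0.2981, 0.223]
ee_rot: [-0.133, -3.135, 0.002]
force: [-6.4, 0.5, 4.5]
width: 0.004
```

Now back off along −x.

Call:
carry_out:
  plan:
    - [-0.5,0,0,0,0]
    - [-1.5,0.1,0,0,0]
    - [-3,0.2,0,0,0]
    - [-5,0.4,0,0,0]
    - [-7,0.6,0,0,0]
    - [-9,0.7,0,0,0]
    - [-11.5,0.8,0,0,0]
    - [-11.5,0.8,0,0,0]
    - [-11.5,0.8,0,0,0]

```text
clock: 5.25
position: [0.3771, -0.29, 0.2234]
ee_rot: [-0.133, -3.136, 0.002]
force: [0.5, -0.1, -0.0]
width: 0.003
```

```bash
python3 - <<'E'
from h import *
im,W=cloud("top")
cv2.imwrite("pics/c2.png",cv2.resize(im[120:280,200:440,::-1],(600,400)))
s=arm.observe(); print(s["position"],s["force"])
# white door points above plinth, in front of face
ex=np.array([.9966,-.083]); ey=np.array([.083,.9966]); H=np.array([.505,-.191])
D=W[...,:2]-H; X=D@ex; Y=D@ey
m=(W[...,2]>.03)&(W[...,2]<.185)&(X<-.012)&(X>-.14)&(Y<0)&(Y>-.135)
for l in np.arange(-.13,0,.015):
    k=m&(Y>=l)&(Y<l+.015)
    if k.sum(): print(round(l,3),k.sum(),np.percentile(X[k],[10,50,90]).round(3),np.percentile(W[...,2][k],[5,95]).round(3))
E
```

```text
[ 0.37768886 -0.29000998  0.22330183] [ 0.44297619  0.1596289  -0.20354059]
-0.13 36 [-0.131 -0.13  -0.063] [0.035 0.183]
-0.115 86 [-0.132 -0.129 -0.061] [0.035 0.183]
-0.1 64 [-0.131 -0.055 -0.051] [0.032 0.181]
-0.085 79 [-0.049 -0.044 -0.041] [0.032 0.159]
-0.07 119 [-0.041 -0.037 -0.034] [0.035 0.154]
-0.055 123 [-0.032 -0.028 -0.024] [0.035 0.164]
-0.04 60 [-0.023 -0.021 -0.016] [0.033 0.181]
-0.025 5 [-0.013 -0.013 -0.012] [0.062 0.184]
```

View pics/c2.png

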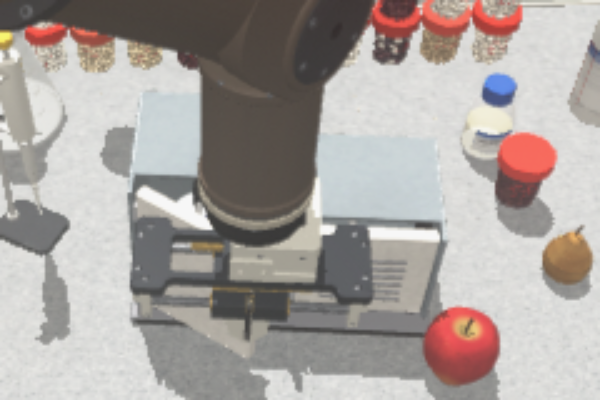

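The door popped ajar, to about 0.52 rad by depth slope; the white wedge is at about (135-250, 185-355). The low door still looks shut. Next I lift, go behind the free edge and come down.

Call:
carry_out:
  plan:
    - [0,0,3,0,0]
    - [0,0,6.2,0,0]
    - [0,0,6.2,0,0]
    - [4,-0.3,6.2,0,0]
    - [8,-0.5,6.2,0,0]
    - [10.7,-0.7,6.2,0,0]
    - [10.7,-0.7,6.2,0,0]
    - [10.7,-0.7,6.2,0,0]
    - [10.7,-0.7,4,0,0]
    - [10.7,-0.7,2,0,0]
    - [10.7,-0.7,0,0,0]
    - [10.7,-0.7,0,0,0]

```text
clock: 6.5
position: [0.4826, -0.2963, 0.2211]
ee_rot: [-0.133, -3.132, -0.001]
force: [0.1, 0.4, -0.1]
width: 0.008
```

```bash
python3 - <<'E'
from h import *
s=arm.observe(); p=s["position"]; print(p,s["force"])
ex=np.array([.9966,-.083]); ey=np.array([.083,.9966]); H=np.array([.505,-.191])
for t in np.r_[np.arange(.5,1.5,.1),1.5,1.57]:
    h=.0105*abs(np.cos(t))+.017*abs(np.sin(t)); r=.105
    d=-ey*np.cos(t)-ex*np.sin(t); n=ex*np.cos(t)-ey*np.sin(t)
    q=H+r*d+(.014+h)*n; print(round(t,2),((q-p[:2])*100).round(1))
E
```

```text
[ 0.48258756 -0.29629186  0.22113144] [ 0.05093025  0.44908196 -0.1131261 ]
0.5 [-0.9  0. ]
0.6 [-1.9  0.3]
0.7 [-2.8  0.8]
0.8 [-3.7  1.3]
0.9 [-4.6  1.9]
1.0 [-5.4  2.6]
1.1 [-6.2  3.4]
1.2 [-6.9  4.3]
1.3 [-7.5  5.3]
1.4 [-7.9  6.4]
1.5 [-8.3  7.5]
1.57 [-8.5  8.3]
```

Call:
carry_out:
  plan:
    - [-0.9,0,0,0,0]
    - [-1.4,0.2,0,0,0]
    - [-1.9,0.3,0,0,0]
    - [-2.4,0.6,0,0,0]
    - [-2.8,0.8,0,0,0]
    - [-3.3,1.0,0,0,0]
    - [-3.7,1.3,0,0,0]
    - [-4.2,1.6,0,0,0]
    - [-4.6,1.9,0,0,0]
    - [-5.0,2.3,0,0,0]
    - [-5.4,2.6,0,0,0]
    - [-5.8,3.0,0,0,0]
    - [-6.2,3.4,0,0,0]
    - [-6.6,3.9,0,0,0]
    - [-6.9,4.3,0,0,0]
    - [-7.2,4.8,0,0,0]
    - [-7.5,5.3,0,0,0]
    - [-7.7,5.9,0,0,0]
    - [-7.9,6.4,0,0,0]
    - [-7.9,6.4,0,0,0]

```text
clock: 8.5
position: [0.4033, -0.2314, 0.2211]
ee_rot: [-0.132, -3.132, -0.002]
force: [0.8, 0.7, 0.5]
width: 0.008
```

```bash
python3 - <<'E'
from h import *
im,W=cloud("top")
cv2.imwrite("pics/c3.png",cv2.resize(im[120:280,200:440,::-1],(600,400)))
s=arm.observe(); print(s["position"],s["force"])
E
```

```text
[ 0.40352117 -0.23184296  0.22113881] [0.08728898 0.16631909 0.33422588]
```

View pics/c3.png

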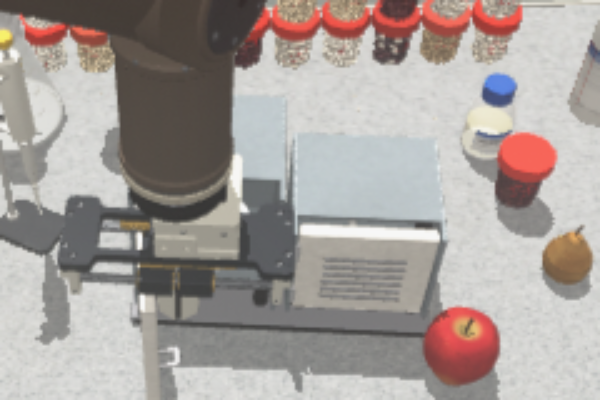

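The door now swings close to square; its top edge runs from about (140,290) to (155,400). The low door is still shut. I'll measure the angle.

```bash
cat >> h.py <<'E'
def door(n="top"):
    im,W=cloud(n)
    ex=np.array([.9966,-.083]); ey=np.array([.083,.9966]); H=np.array([.505,-.191])
    D=W[...,:2]-H; X=D@ex; Y=D@ey; Z=W[...,2]
    m=(abs(Z-.196)<.006)&(X<-.03)&(X>-.15)&(abs(Y)<.06)&(im.min(2)>110)
    if m.sum()<10: print("few",m.sum()); return im,W
    v=cv2.fitLine(np.c_[X[m],Y[m]].astype(np.float32),cv2.DIST_HUBER,0,.01,.01).ravel()
    print("pts",m.sum(),"X",X[m].min(),X[m].max(),"Y",np.median(Y[m]),"angle",np.pi/2+np.arctan(v[1]/v[0])*-1)
    return im,W
E
python3 -c "
from h import *
door()"
```

```text
pts 77 X -0.13143990030660363 -0.0464252133040777 Y -0.021737643044730994 angle 1.3650285
```

Call:
carry_out:
  plan:
    - [-0.1,0.4,0,0,0]
    - [-0.3,0.8,0,0,0]
    - [-0.4,1.2,0,0,0]
    - [-0.5,1.6,0,0,0]
    - [-0.6,1.9,0,0,0]
    - [-0.6,2.1,0,0,0]
    - [-0.6,2.1,0,0,0]

```text
clock: 9.3
position: [0.3976, -0.2108, 0.2211]
ee_rot: [-0.132, -3.132, -0.001]
force: [-0.1, -0.6, -0.6]
width: 0.004
```

```bash
python3 -c "
from h import *
door(); print(arm.observe()['position'],arm.observe()['force'])"
```

```text
pts 42 X -0.13345013147606727 -0.11618534840391963 Y -0.0012107278108280865 angle 2.7124114
[ 0.39763781 -0.21096806  0.22116571] [0.210263   0.1823619  0.48243714]
```

Call:
carry_out:
  plan:
    - [0,-1,0,0,0]
    - [0,-3,0,0,0]
    - [0,-4,0,0,0]
    - [0,-4,3,0,0]
    - [0,-4,7,0,0]
    - [0,-4,10,0,0]
    - [0,0,12,0,0]
    - [0,5,12,0,0]
    - [0,10,12,0,0]
    - [0,15,12,0,0]
    - [0,20,12,0,0]
    - [0,25,12,0,0]
    - [0,30,12,0,0]
    - [0,35,12,0,0]
    - [0,40,12,0,0]
    - [0,40,12,0,0]

```text
clock: 10.95
position: [0.397, 0.1954, 0.341]
ee_rot: [-0.12, -3.132, -0.004]
force: [-0.4, -0.8, 0.3]
width: 0.003
```

```bash
python3 - <<'E'
from h import *
im,W=door(); z=np.load("top0.npz")["W"]
for u,v in [(385,257),(142,270),(408,185),(345,230),(330,235),(362,235)]: print(u,v,z[v,u].round(3),W[v,u].round(3))
cv2.imwrite("pics/c4.png",im[...,::-1])
E
```

```text
pts 256 X -0.13369604191058335 -0.030308173841270644 Y -0.003129704003230196 angle 1.6214932
385 257 [ 0.415 -0.503  0.07 ] [ 0.416 -0.503  0.069]
142 270 [0.394 0.076 0.071] [0.394 0.076 0.071]
408 185 [ 0.644 -0.607  0.073] [ 0.647 -0.609  0.069]
345 230 [ 0.484 -0.413  0.089] [ 0.486 -0.414  0.086]
330 235 [ 0.49  -0.38   0.061] [ 0.487 -0.379  0.066]
362 235 [ 0.484 -0.459  0.067] [ 0.483 -0.458  0.068]
```

View pics/c4.png

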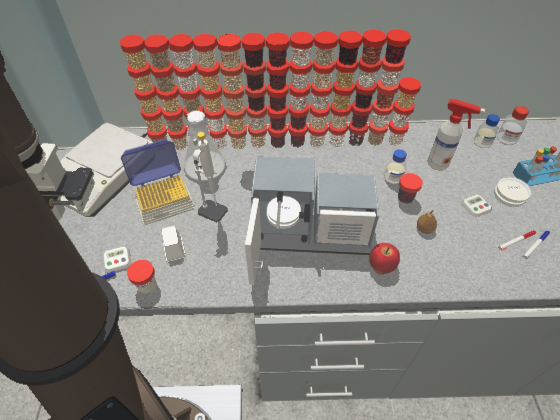

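The tall door stands open at about 1.62 rad, at (253, 200-280). The low door is shut, and the apple and cup are where they were. Nothing touches the arm.

```bash
python3 -c "
from cell import arm
print(arm.sign_off())"
```

```text
the job is handed in; nothing more can be done
None
```

The taller cabinet's door is open at about 1.62 rad (93°), and the job was handed in at about 11 s of the 42 s allowed.

- **Press:** I pressed the door with the closed fingers near its free edge, about 6 mm at roughly 5–6 N. It popped ajar to about 0.52 rad.
- **Swing:** I let the fingers down behind the free edge, swung the door round in two sweeps, then withdrew to the left, well clear of everything.

**Last checks (top camera only):**
- The lower cabinet's door is shut. Depth at three points on it agrees with the start to within about 3 mm on its front face.
- The cup and the apple are within about 1 mm of where they started.

**What failed or disagreed:**
- The scene camera showed only a blank grey surface, so positions came from the top camera's depth alone, without a second view to check heights. The measured heights agreed with the text.
- One door-angle reading (2.71 rad) was wrong because the gripper hid most of the door's edge. The reading after withdrawing gave 1.62 rad.

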